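Unlock the clamp station and hold its lever open

ROBOT

A 6-joint arm with a two-finger parallel gripper is mounted at the origin on a cart in front of the work surface, level with it; the furniture and walls round the work are solid. World frame = base frame: x ahead of the robot, y to its left, z up, the work surface at z = 0. Lengths are in m, angles in rad, forces in N, time in s.
With the tool pointing down it reaches from about 0.4 to 0.825 m from the base axis. Payload 7 kg.
Tool frame: the origin (TCP) lies midway between the tips of the shut fingers; the grasp point (between the pads) lies grasp_offset behind it (grasp_offset is the distance from the TCP to the grasp point, in m); z points along the fingers, x is the direction in which the jaws open and shut, and the axes are right-handed (so a half turn about z gives the same grasp; the last joint's range is limited). The gripper opens to 88 mm and grips with 3 to 60 N. Pads are 19 mm wide; open, the fingers measure 130 mm over their backs; the gripper's body (78 mm by 193 mm) begins 47 mm behind the grasp point.
Start: joints at [-0.815, 0.359, 0.012, 0, -1.224, -0.288], TCP at [0.304, -0.602, 0.227] pointing down, gripper open.
Joint ranges: [-3.07, 3.07], [-1.43, 2.12], [-1.02, 1.25], [-3.03, 1.67], [-3.05, -0], [-3.03, 3.03]. Speed limits (rad/s): [2.39, 2.39, 3.01, 3.14, 3.14, 3.14].

INTERFACE

Orientations are given as a rotation vector (axis times angle).
In Python, from workcell import read_state, read_camera, finish_job, grasp_offset gives the robot as it stands.
- The arm moves only by the shell command python3 -m crank 'ROWS' [OPENING] [FORCE]. ROWS is JSON, a list of rows, each a list of 2 entries, a list of its own where there are three numbers: the shift along the tool's x, y, z in cm, then the turn about the tool's z in rad. A call has exactly 10 rows; each row is the pose to reach, as a shift and turn from the pose measured when the call began, along the tool's axes at that moment; what a row does not reach only later rows make up. A row lasts 1/12 s, in which the tool goes at most 41.7 mm and 7.16 degrees, less where a joint would pass 70% of its speed; a pose out of reach is approached as far as the arm can. A call with a gripper value outside its range is refused whole. OPENING is the opening in per cent of the stroke, from 0 (shut) to 100 (fully open), set as the call begins (- or left out, the last holds). The fingers move at their own pace and stop on an object; FORCE is the grip in N (left out, the last holds). Time passes only in rows, so rows that repeat a pose let the fingers close, or fill a call up. It gives the time, the measured TCP pose, the force and the opening at its end, in the units of the state.
- read_state(): the state, without advancing time (a new reading comes with each control period).
- read_camera(name): name is "scene" or "top" or "wrist"; returns a dict with "pixels" (384x512x3 uint8, red, green, blue), "fov_y" (degrees; the focal length in pixels is half the picture's height over the tangent of half this angle, whatever the lens; pixels are square), "cx", "cy" (the principal point, pixels), "R" (3x3) and "t" (3): a world point X has camera coordinates R X + t; the wrist camera has in their place "tool_from_camera" (4x4, takes a point from camera to tool coordinates, whose origin is the TCP and whose axes are the tool frame's). Camera axes: x right, y down, z forward; pixel columns grow to the right and rows downward; lengths in m; the calibration is good to about 2 mm. A picture is of the moment at which its call begins: read the wrist's pose just before it. There is no depth.
- finish_job(): hands the job in, once; it reports no verdict.
The state is a dict: "time_s": time; "q": joint angles; "joint_vel": joint speeds; "effort": joint torques, N m; "position": TCP position; "tool_rot": TCP orientation; "contact_force": force on the tool from outside, world axes, zero at the start; "moment": the same for the moment, N m; "finger_gap": finger opening in m.
Only numpy, scipy, OpenCV 4.12 (cv2) and the standard library are available. Lean on these libraries where they do the work, as an engineer would, in place of code of your own. Each camera call takes 0.05 s, during which the arm holds its last target.

TASK

Unlock the clamp station for the specimen cup: on the keypad press the round key, then the square key, then the oblong key, one at a time and each all the way down, letting each come up again. Then flip the safety catch over towards the front of the station, out of the lever's way, pull the lever towards the front as far as it goes, and finish while still holding it there with the gripper, because its spring would shut the clamp again. Leave the things standing around where they are.

Things in the scene. Friction and masses are not known exactly. Their poses are not given: they have to be found in the camera images.
- station: Clamp station, fixed: low white box 200 x 220 mm, metal deck 50 mm above the counter, ridge 78 mm high along its back. Origin: centre of its underside; x points to its back (the front faces -x), y to its left, z up. A specimen cup (49 mm wide, top 105 mm above the counter, 47 mm behind and 44 mm left of the origin) stands on it between a grey block and a jaw that the lever draws back.
- lever (a joint): Lever angle (rad): 0 at rest, 0.6 at the front stop; grows as the grip is pulled to the station's front. Level steel arm, 18 mm wide, top 74 mm above the counter; at rest it points to the station's right (-y). A spring pulls it back to 0: about 2.3 N at the grip at first, 7 N at the stop. The shut catch stands 3 mm in front of the arm and blocks it.
- lever_grip (a point): A point inside the lever's upright black round grip, on its axis, 112 mm above the counter. The grip is a cylinder 22 mm in diameter, its top 131 mm above the counter, standing on the free end of the arm, 145 mm from the lever's axis; it is free on all sides above the arm.
- lever_pivot (a point): Point on the lever's upright turning axis at the same height as point lever_grip (112 mm above the counter); the axis hub below it is only 82 mm high. Seen from above, the lever turns clockwise about it (grip from the station's -y side towards -x) as the joint value grows.
- catch (a joint): Angle of the safety catch (rad): 0 shut (steel bar level, pointing back to the lever arm), about 1.57 bar upright, 2.3 fully flipped over to the front. Its hinge axis is level, along the station's y. It stays where it is left (friction of about 1 N at the tab).
- catch_tab (a point): Middle of the upper part of the catch's thumb tab, a steel fin 12 mm thick along the station's y, 14 mm along x; top 108 mm, this point 96 mm above the counter. When shut this point lies 40 mm behind and 24 mm above the hinge axis; it turns with the catch up, over and down to the front (fully over: 45 mm in front of the axis, 14 mm above it).
- catch_hinge (a point): Centre of the catch's hinge axis, 72 mm above the counter, about 50 mm in front of the station's centre and 38 mm to its left, between two small steel lugs.
- keypad: Unlock keypad, fixed to the counter: a flat white box 90 x 190 mm, 22 mm high, three keys in a row along its y, 56 mm apart, in any order. Origin: centre of its underside; x to its back, y to its left, z up.
- key_round (a joint): Travel of the round key (m): 0 up, 0.006 fully down. Spring key: 1.4 N starts it, 4.5 N holds it fully down, and it comes up again by itself. It counts as pressed at 0.0045 and as up at 0.0015.
- key_round_top (a point): Centre of the top face of the round key (round, 28 mm in diameter; white cap in a black rim), 37 mm above the counter when up; press straight down.
- key_square (a joint): Travel of the square key (m): 0 up, 0.006 fully down. Spring key: 1.4 N starts it, 4.5 N holds it fully down, and it comes up again by itself. It counts as pressed at 0.0045 and as up at 0.0015.
- key_square_top (a point): Centre of the top face of the square key (square, 26 x 26 mm; white cap in a black rim), 37 mm above the counter when up; press straight down.
- key_oblong (a joint): Travel of the oblong key (m): 0 up, 0.006 fully down. Spring key: 1.4 N starts it, 4.5 N holds it fully down, and it comes up again by itself. It counts as pressed at 0.0045 and as up at 0.0015.
- key_oblong_top (a point): Centre of the top face of the oblong key (oblong, 44 mm along the keypad's x by 16 mm along its y; white cap in a black rim), 37 mm above the counter when up; press straight down.
- petri_dish: Bystander: round covered dish, 93 mm wide, 16 mm high, loose. Origin under its centre.
- vial: Bystander: small dropper vial, 26 mm wide, 58 mm high, loose. Origin under its centre.
- timer: Bystander: flat bench timer, 60 x 64 mm, 23 mm high, loose. Origin under its centre.

How it is judged:
By the outcome, as a careful person would: the job done as asked, in the order asked, and still so for the second after the job is handed in, while the arm keeps its last pose, push and grip.
It also fails if it takes over 70 s, if anything falls off the work surface, if the arm or the gripper's body presses on something with over 40 N, if the wrist force passes 120 N, or if a joint passes its speed limit or range.

## Working session

There is one attempt and no reset: what is moved stays moved. The work goes in short steps, Python scripts to look and compute and a shell command to move; the robot and the scene stay as the last step left them, time stands still between calls to the robot, and variables do not carry over. Pictures are saved under pics/ and viewed, and the job is handed in when it is done.

```bash
ls; mkdir -p pics; python3 - <<'E'
from workcell import *
import cv2
s=read_state();print(s);print(grasp_offset)
for n in ["scene","top","wrist"]:
    c=read_camera(n);cv2.imwrite(f"pics/{n}0.png",c["pixels"][:,:,::-1])
    print(n,{k:v for k,v in c.items() if k!="pixels"})
E
```

```text
pics
{'time_s': 0.0, 'q': array([-8.14888505e-01,  3.59378441e-01,  1.10707765e-02, -3.56193516e-04,
       -1.22407748e+00, -2.88106708e-01]), 'joint_vel': array([ 0.0007745 ,  0.00041151,  0.00257934,  0.00197591, -0.00133094,
        0.00099851]), 'effort': array([-9.36293945e-04, -5.82717204e+01,  2.93064594e+01,  6.99743316e+00,
        6.87775886e-03, -1.53573164e-04]), 'position': array([ 0.30414347, -0.60206044,  0.22563223]), 'tool_rot': array([-1.64548355e+00, -2.67449029e+00, -1.15715881e-03]), 'contact_force': array([-0.05359465,  0.18490983,  0.00861943]), 'moment': array([-0.03847695, -0.0024471 , -0.0009595 ]), 'finger_gap': 0.08785985278960402}
0.0188
scene {'fov_y': 51.9540009583653, 'cx': 252.06608307603173, 'cy': 192.6163459764454, 'R': array([[ 0.575865  , -0.81750295, -0.00827204],
       [-0.34519371, -0.2339643 , -0.90890154],
       [ 0.74109433,  0.52626004, -0.41692873]]), 't': array([-0.31598958,  0.26038622,  0.80602169])}
top {'fov_y': 56.52432395807156, 'cx': 255.37925820988482, 'cy': 194.51395856212505, 'R': array([[ 0.02396811, -0.99962081,  0.01355628],
       [-0.99501504, -0.02516631, -0.09649733],
       [ 0.0968019 , -0.01117584, -0.99524092]]), 't': array([-0.0604701 ,  0.4856933 ,  1.25920807])}
wrist {'fov_y': 68.87930784288399, 'cx': 253.23864094799683, 'cy': 195.29579889406892, 'tool_from_camera': array([[ 9.99999929e-01,  1.15841025e-04, -3.57761636e-04,
         6.64601655e-04],
       [-2.31561808e-05,  9.68534253e-01,  2.48880294e-01,
        -6.52999527e-02],
       [ 3.75334947e-04, -2.48880268e-01,  9.68534187e-01,
        -1.57924654e-01],
       [ 0.00000000e+00,  0.00000000e+00,  0.00000000e+00,
         1.00000000e+00]])}
```

View pics/scene0.png

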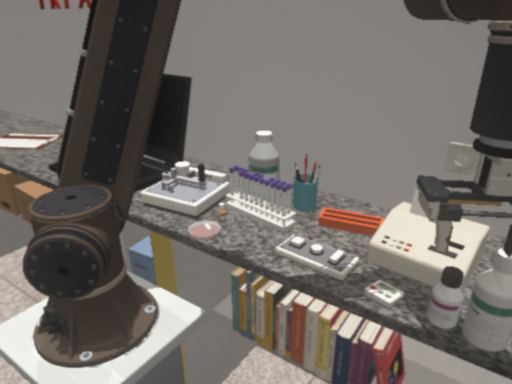

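View pics/top0.png

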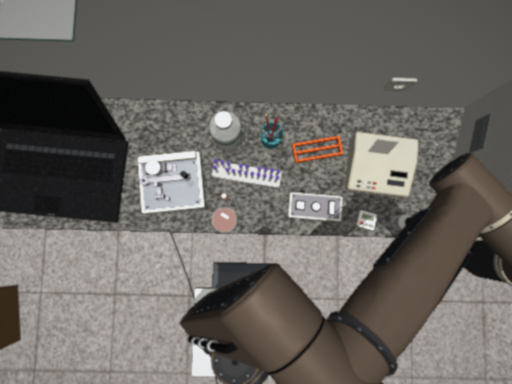

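View pics/wrist0.png

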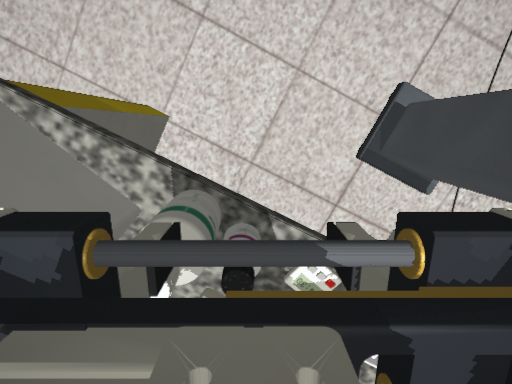

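The top view shows the station around (171,182), the keypad around (316,206), the dish at (224,219), the vial at (224,197) and the timer at (367,219). I'll zoom in.

```bash
python3 - <<'E'
import cv2,numpy as np
t=cv2.imread("pics/top0.png")
a=cv2.resize(t[145:220,130:210],None,fx=7,fy=7,interpolation=cv2.INTER_CUBIC)
cv2.imwrite("pics/z1.png",a)
b=cv2.resize(t[185:228,280:352],None,fx=10,fy=10,interpolation=cv2.INTER_CUBIC)
cv2.imwrite("pics/z2.png",b)
s=cv2.imread("pics/scene0.png")
b=cv2.resize(s[150:250,130:240],None,fx=6,fy=6,interpolation=cv2.INTER_CUBIC)
cv2.imwrite("pics/z3.png",b)
E
```

```text
(no output)
```

View pics/z1.png

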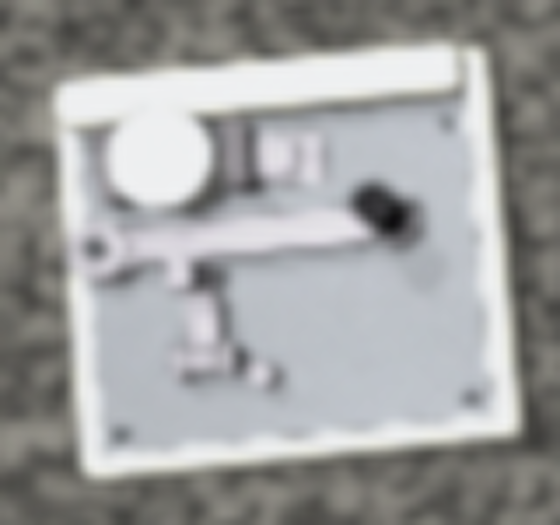

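View pics/z2.png

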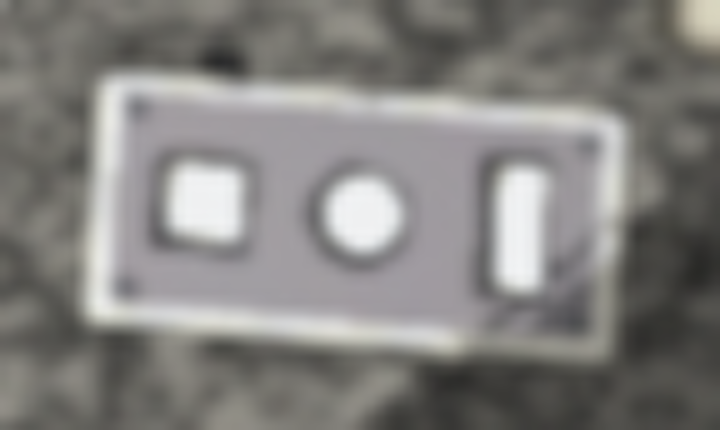

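View pics/z3.png

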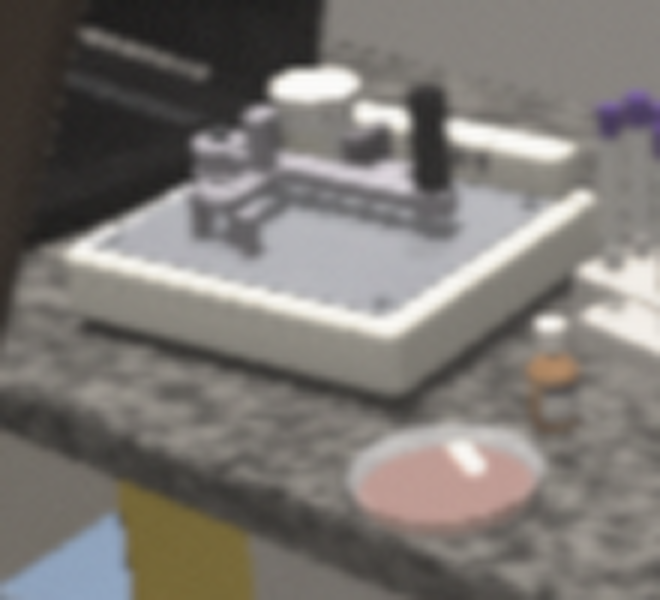

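Keypad from left to right: square, round, oblong. The station crop shows the tab near zoom (190,268), the grip top near (375,200) and the hub at (97,248).

```bash
cat > h.py <<'E'
import numpy as np,cv2
from workcell import *
from scipy.spatial.transform import Rotation as Ro
def ray(c,uv,z):
    f=384/2/np.tan(np.radians(c["fov_y"]/2))
    d=np.array([(uv[0]-c["cx"])/f,(uv[1]-c["cy"])/f,1.])
    if "R" in c: R,t=np.array(c["R"]),np.array(c["t"]); o=-R.T@t; w=R.T@d
    else:
        T=c["T"]; o=T[:3,3]; w=T[:3,:3]@d
    return o+w*(z-o[2])/w[2]
def proj(c,X):
    f=384/2/np.tan(np.radians(c["fov_y"]/2))
    if "R" in c: p=np.array(c["R"])@X+c["t"]
    else:
        T=c["T"]; p=T[:3,:3].T@(np.array(X)-T[:3,3])
    return np.array([p[0]/p[2]*f+c["cx"],p[1]/p[2]*f+c["cy"]])
def cam(n):
    s=read_state(); c=read_camera(n)
    if n=="wrist":
        T=np.eye(4);T[:3,:3]=Ro.from_rotvec(s["tool_rot"]).as_matrix();T[:3,3]=s["position"]
        c["T"]=T@c["tool_from_camera"]
    return c
def todelta(P,yawx=None):
    """cm shift in tool axes to bring TCP to P; yawx=desired tool x dir (world angle)"""
    s=read_state();R=Ro.from_rotvec(s["tool_rot"]).as_matrix()
    d=R.T@(np.array(P)-s["position"])*100
    out=[d.round(2)]
    if yawx is not None:
        w=R.T@np.array([np.cos(yawx),np.sin(yawx),0])
        a=np.arctan2(w[1],w[0]); out.append(round((a+np.pi/2)%np.pi-np.pi/2,3))
    return out
E
python3 - <<'E'
from h import *
c=cam("top");im=c["pixels"]
g=im.min(2)
sub=np.zeros_like(g);sub[198:217,293:337]=g[198:217,293:337]
m=(sub>195).astype(np.uint8)
n,l,st,ce=cv2.connectedComponentsWithStats(m)
for i in range(1,n):
    if st[i,4]>20:
        ys,xs=np.where(l==i);w=sub[ys,xs]
        print(st[i],ce[i],ray(c,ce[i],.037).round(4))
f=lambda U,V,k,x0,y0:((U+.5)/k-.5+x0,(V+.5)/k-.5+y0)
S=lambda U,V,z:ray(c,f(U,V,7,130,145),z).round(4)
for nm,U,V,z in [("hub",97,248,.082),("griptop",372,198,.131),("tab",190,268,.108),("cup",160,160,.105),("lug",205,360,.075),("FL",92,468,.05),("FR",518,430,.05),("BR",485,48,.05),("lugs L",180,362,.08),("lugR",235,362,.08)]: print(nm,S(U,V,z))
K=lambda U,V,z:ray(c,f(U,V,10,280,185),z).round(4)
for U,V in [(103,75),(625,115),(608,352),(85,318)]: print(K(U,V,.022))
E
```

```text
[297 202   7   7  45] [300.2        204.86666667] [ 0.4529 -0.2084  0.037 ]
[313 203   7   7  39] [315.87179487 205.87179487] [ 0.4507 -0.2642  0.037 ]
[330 202   5  12  46] [331.58695652 207.2826087 ] [ 0.447  -0.3202  0.037 ]
hub [0.5217 0.337  0.082 ]
griptop [0.5424 0.1943 0.131 ]
tab [0.5098 0.2842 0.108 ]
cup [0.5622 0.3021 0.105 ]
lug [0.4686 0.2834 0.075 ]
FL [0.4153 0.3433 0.05  ]
FR [0.4395 0.1322 0.05  ]
BR [0.6332 0.1563 0.05  ]
lugs L [0.4668 0.2942 0.08  ]
lugR [0.4675 0.2675 0.08  ]
[ 0.4993 -0.1725  0.022 ]
[ 0.4896 -0.3613  0.022 ]
[ 0.4041 -0.3552  0.022 ]
[ 0.4116 -0.1674  0.022 ]
```

```bash
python3 - <<'E'
from h import *
for P in [(.304,-.602,.30),(.4507,-.2642,.28),(.4507,-.2642,.16)]: print(todelta(P,-.055))
E
```

```text
[array([ 0.04, -0.01, -7.4 ]), np.float64(-1.048)]
[array([23.58, 28.31, -5.38]), np.float64(-1.048)]
[array([23.56, 28.31,  6.62]), np.float64(-1.048)]
```

```bash
python3 -m crank '[[[0,0,-3],0],[[1,1,-6],-0.1],[[3,3.6,-6],-0.2],[[5.5,6.6,-6],-0.32],[[8,9.6,-6],-0.44],[[10.5,12.6,-6],-0.56],[[13,15.6,-6],-0.68],[[15.5,18.6,-5],-0.8],[[18,21.6,-4],-0.92],[[20.5,24.6,-3],-1.048]]' 0 20
```

```text
time_s: 1.03
position: [0.4317, -0.3066, 0.256]
tool_rot: [0.082, 3.14, 0.001]
contact_force: [0.9, 0.4, 0.0]
finger_gap: 0.0264
```

```bash
python3 - <<'E'
from h import *
for P in [(.4507,-.2642,.16),(.4507,-.2642,.06)]: print(todelta(P,-.055))
E
```

```text
[array([-1.68,  4.32,  9.61]), np.float64(0.003)]
[array([-1.67,  4.32, 19.61]), np.float64(0.003)]
```

```bash
python3 -m crank '[[[-0.8,2.2,2],0],[[-1.68,4.3,4],0],[[-1.68,4.3,6],0],[[-1.68,4.3,8],0],[[-1.68,4.3,9.6],0],[[-1.68,4.3,9.6],0],[[-1.68,4.3,9.6],0],[[-1.68,4.3,9.6],0],[[-1.68,4.3,9.6],0],[[-1.68,4.3,9.6],0]]'; python3 - <<'E'
from h import *
c=cam("wrist")
cv2.imwrite("pics/w1.png",cv2.resize(c["pixels"][:,:,::-1],None,fx=1.5,fy=1.5))
np.save("pics/w1.npy",c,allow_pickle=True)
for P in [(.4529,-.2084,.037),(.4507,-.2642,.037),(.447,-.3202,.037)]: print(proj(c,P))
E
```

```text
time_s: 1.87
position: [0.4513, -0.2647, 0.1612]
tool_rot: [0.083, 3.138, 0.001]
contact_force: [-0.1, 0.4, 0.5]
finger_gap: 0.0004
[255.58415056 239.34594341]
[254.98593433 189.15806246]
[255.8385226  133.63874135]
```

View pics/w1.png

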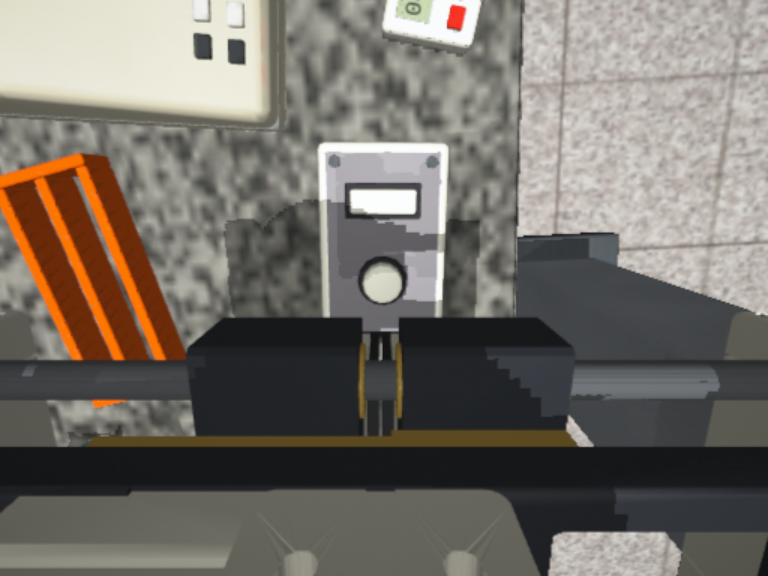

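Round key at zoom (382,283), oblong at (382,202). Both match the predicted positions to about 1 px, so I'll press round.

```bash
python3 -m crank '[[[0,0,3.5],0],[[0,0,7],0],[[0,0,10],0],[[0,0,11.5],0],[[0,0,12.2],0],[[0,0,12.7],0],[[0,0,13.05],0],[[0,0,13.1],0],[[0,0,13.1],0],[[0,0,13.1],0]]'; python3 - <<'E'
from h import *
s=read_state();print(s["position"],s["contact_force"]);print(todelta((.4525,-.2087,.06)))
E
```

```text
time_s: 2.75
position: [0.4519, -0.2649, 0.0315]
tool_rot: [0.082, 3.137, -0.0]
contact_force: [-1.9, 0.0, 4.7]
finger_gap: 0.0005
[ 0.45191738 -0.26487832  0.03150961] [-1.90281359  0.02556245  4.74706802]
[array([ 0.23,  5.61, -2.85])]
```

```bash
python3 -m crank '[[[0,0,0.1],0],[[0,0,0.2],0],[[0,0,0.3],0],[[0,0,0.3],0],[[0,0,0.3],0],[[0,0,0.3],0],[[0,0,0.3],0],[[0,0,0.3],0],[[0,0,0.3],0],[[0,0,0.3],0]]'; python3 - <<'E'
from h import *
s=read_state();print(s["position"],s["contact_force"]);print(todelta((.4527,-.2085,.05)))
E
```

```text
time_s: 3.58
position: [0.4526, -0.2652, 0.0309]
tool_rot: [0.081, 3.135, -0.001]
contact_force: [-7.3, 4.6, 23.7]
finger_gap: 0.0007
[ 0.45262629 -0.26515806  0.03089693] [-7.30839772  4.6398566  23.65771772]
[array([ 0.27,  5.66, -1.92])]
```

Round is fully down (24 N on the stop at z=0.031). Next I lift, move over and press square.

```bash
python3 -m crank '[[[0,0,-0.8],0],[[0,0,-2],0],[[0,0,-2.5],0],[[0,0,-2.5],0],[[0,2,-2.5],0],[[0,4,-2.5],0],[[0,5.6,-2.5],0],[[0,5.6,-2.5],0],[[0,5.6,-2.5],0],[[0,5.6,-2.5],0]]'; python3 - <<'E'
from h import *
s=read_state();print(s["contact_force"]);print(todelta((.4527,-.2085,.0295),-.055))
c=cam("wrist")
cv2.imwrite("pics/w2.png",c["pixels"][:,:,::-1])
E
```

```text
time_s: 4.42
position: [0.4555, -0.2092, 0.0556]
tool_rot: [0.08, 3.135, -0.001]
contact_force: [-0.1, 0.5, -0.4]
finger_gap: 0.0007
[-0.12248949  0.46782173 -0.38985986]
[array([0.3 , 0.06, 2.61]), np.float64(0.004)]
```

View pics/w2.png

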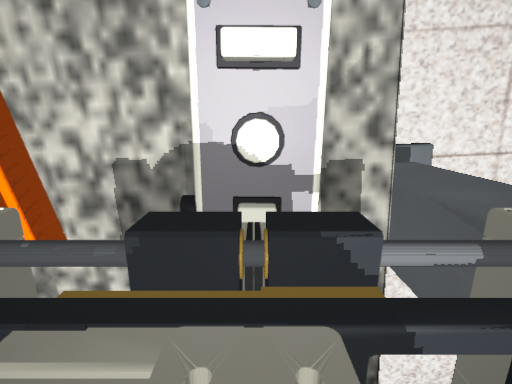

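The round key at (258,138) is back up. The square key sits under the fingers at (257,212).

```bash
python3 -m crank '[[[0.3,0.05,0.5],0],[[0.3,0.05,1.2],0],[[0.3,0.05,1.8],0],[[0.3,0.05,2.2],0],[[0.3,0.05,2.5],0],[[0.3,0.05,2.65],0],[[0.3,0.05,2.75],0],[[0.3,0.05,2.8],0],[[0.3,0.05,2.8],0],[[0.3,0.05,2.8],0]]'; python3 - <<'E'
from h import *
s=read_state();print(s["position"],s["contact_force"]);print(todelta((.4475,-.3202,.055),-.055))
E
```

```text
time_s: 5.3
position: [0.4523, -0.2093, 0.0304]
tool_rot: [0.079, 3.135, -0.003]
contact_force: [-12.9, 6.4, 45.6]
finger_gap: 0.0005
[ 0.45228004 -0.20927742  0.03044777] [-12.89730573   6.40575634  45.6041194 ]
[array([ -0.09, -11.11,  -2.44]), np.float64(0.005)]
```

That push was firmer than I wanted at 46 N on the fingertips, so the next press will be gentler. Lifting and going to oblong.

```bash
python3 -m crank '[[[0,0,-0.8],0],[[0,0,-2],0],[[0,0,-2.5],0],[[0,-2,-2.5],0],[[0,-4.5,-2.5],0],[[0,-7,-2.5],0],[[0,-9.5,-2.5],0],[[-0.1,-11.1,-2.5],0],[[-0.1,-11.1,-2.5],0],[[-0.1,-11.1,-2.5],0]]'; python3 - <<'E'
from h import *
s=read_state();print(s["contact_force"]);print(todelta((.4475,-.3202,.0295),-.055))
c=cam("wrist")
cv2.imwrite("pics/w3.png",c["pixels"][:,:,::-1])
c=cam("scene")
cv2.imwrite("pics/s3.png",cv2.resize(c["pixels"][220:290,260:380,::-1],None,fx=6,fy=6,interpolation=2))
E
```

```text
time_s: 6.13
position: [0.4469, -0.3207, 0.0547]
tool_rot: [0.082, 3.136, -0.002]
contact_force: [-0.6, 0.6, -0.3]
finger_gap: 0.0007
[-0.62303862  0.62076228 -0.28378634]
[array([-0.04,  0.06,  2.52]), np.float64(0.002)]
```

View pics/s3.png

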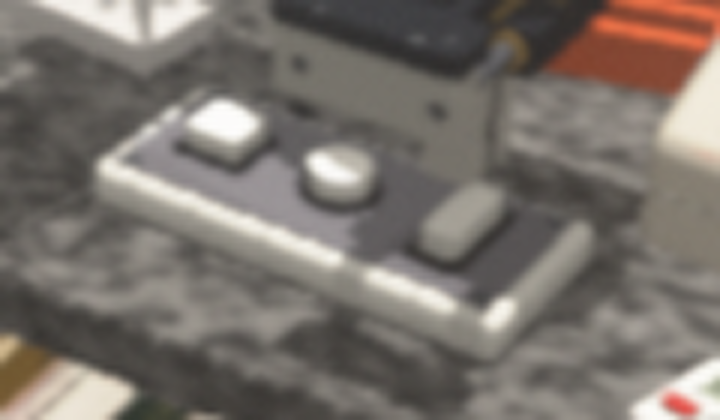

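All three keys are up: square (225,125), round (340,170), oblong (460,225). I want to check where the fingertips are, so I'll look at the whole view.

```bash
python3 - <<'E'
from h import *
c=cam("scene");s=read_state()
im=c["pixels"][:,:,::-1].copy()
p=proj(c,s["position"]);print(p)
b=cv2.resize(im[100:300,230:430],None,fx=3,fy=3,interpolation=2)
cv2.circle(b,(int((p[0]-230)*3),int((p[1]-100)*3)),4,(0,0,255),1)
cv2.imwrite("pics/s4.png",b)
E
```

```text
[336.33255491 246.95144788]
```

View pics/s4.png

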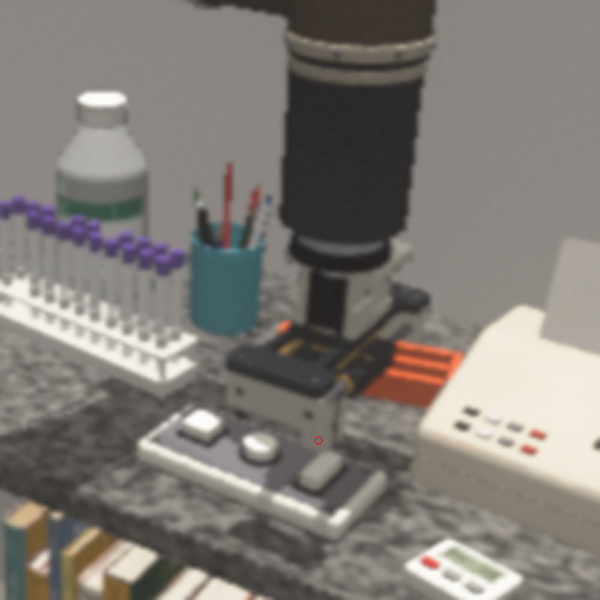

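View pics/w3.png

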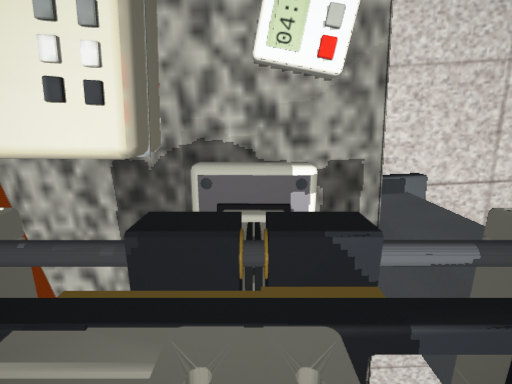

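The fingertip (circle at (318,440)) is over the oblong key. The pale plate is the gripper body, which is higher up. Pressing oblong.

```bash
python3 -m crank '[[[0,0.05,0.5],0],[[0,0.05,1.2],0],[[0,0.05,1.6],0],[[0,0.05,2.0],0],[[0,0.05,2.25],0],[[0,0.05,2.4],0],[[0,0.05,2.5],0],[[0,0.05,2.55],0],[[0,0.05,2.55],0],[[0,0.05,2.55],0]]'; python3 - <<'E'
from h import *
s=read_state();print(s["position"],s["contact_force"])
E
```

```text
time_s: 7.12
position: [0.4472, -0.3187, 0.031]
tool_rot: [0.078, 3.136, -0.002]
contact_force: [-4.1, 7.8, 17.1]
finger_gap: 0.0007
[ 0.44721119 -0.31872031  0.03102837] [-4.1424063   7.80059521 17.13471317]
```

Oblong is fully down (17 N at z=0.031). Lifting and heading for the station.

```bash
python3 -m crank '[[[0,0,-1],0],[[0,0,-4],0],[[0,0,-8],0],[[0,0,-12],0],[[0,0,-16],0],[[0,0,-20],0],[[0,3,-22],0],[[0,7,-23],0.1],[[0,11,-23],0.2],[[0,15,-23],0.3]]' 40 8; python3 - <<'E'
from h import *
s=read_state();print(s["q"],todelta((.47,.24,.26),1.70))
c=cam("scene")
cv2.imwrite("pics/s5.png",cv2.resize(c["pixels"][220:290,260:380,::-1],None,fx=6,fy=6,interpolation=2))
E
```

```text
time_s: 7.95
position: [0.4537, -0.1691, 0.2618]
tool_rot: [0.548, 3.086, -0.0]
contact_force: [0.5, 0.7, -0.6]
finger_gap: 0.035
[ 0.05216819  0.01114868 -0.34320125  0.00201777 -1.20943682 -0.40437548] [array([12.56, 38.97,  0.13]), np.float64(1.09)]
```

View pics/s5.png

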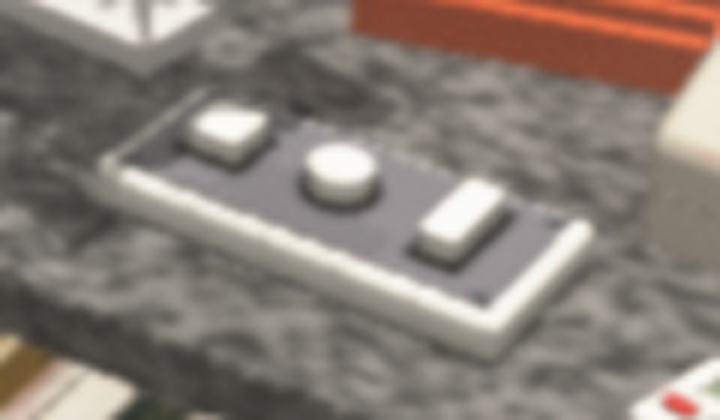

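All three keys are up again. Next is a viewpoint over the station.

```bash
python3 -m crank '[[[1,3.5,0],0.1],[[2.4,7.3,0],0.2],[[3.7,11.3,0],0.32],[[5,15.3,0],0.44],[[6.2,19,0],0.56],[[7.4,23,0],0.68],[[8.7,27,0],0.8],[[10,31,0],0.92],[[11.3,35,0],1.04],[[12.5,38.8,0],1.09]]'; python3 - <<'E'
from h import *
s=read_state();print(s["position"],s["q"])
c=cam("wrist")
cv2.imwrite("pics/w5.png",cv2.resize(c["pixels"][:,:,::-1],None,fx=1.5,fy=1.5))
np.save("pics/w5.npy",c,allow_pickle=True)
for n,X in dict(hub=(.5217,.337,.082),grip=(.5424,.1943,.131),tab=(.5098,.2842,.108),cup=(.5622,.3021,.105)).items(): print(n,proj(c,X)*1.5)
E
```

```text
time_s: 8.83
position: [0.4724, 0.201, 0.262]
tool_rot: [2.074, 2.352, 0.009]
contact_force: [1.1, -0.0, 0.3]
finger_gap: 0.0351
[0.47236321 0.20095969 0.2619581 ] [ 0.78924462  0.06266579 -0.2902133   0.0054926  -1.21184698 -2.23673016]
hub [528.99077844 341.65322834]
grip [358.01927061 369.25681817]
tab [477.73819369 331.91985574]
cup [486.56685979 392.51973219]
```

View pics/w5.png

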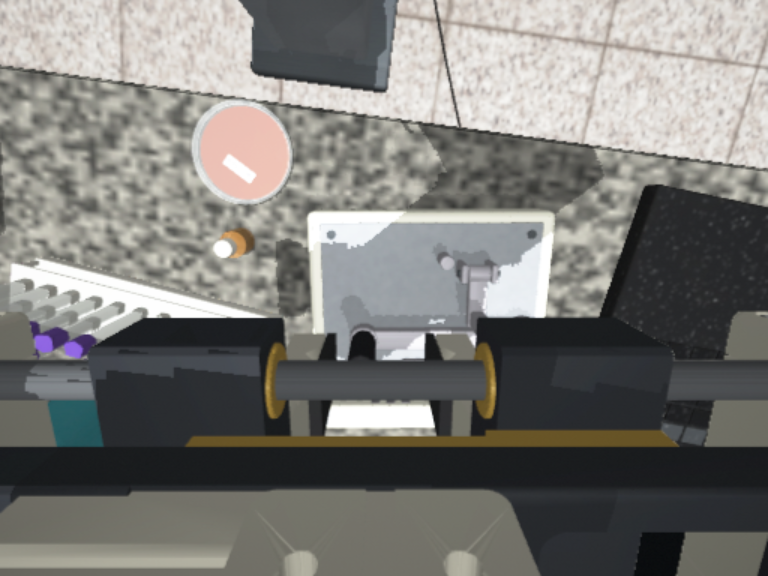

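The lever (350,345) and the tab are partly hidden by the gripper. I'll shift about 7 cm back and 6 cm left so both show in the free upper half of the picture.

```bash
python3 -m crank '[[[1.5,2.5,0],0],[[3,5,0],0],[[4.5,7,0],0],[[5.5,7.5,0],0],[[5.5,7.5,0],0],[[5.5,7.5,0],0],[[5.5,7.5,0],0],[[5.5,7.5,0],0],[[5.5,7.5,0],0],[[5.5,7.5,0],0]]'; python3 - <<'E'
from h import *
s=read_state();print(s["position"],s["q"])
c=cam("wrist")
cv2.imwrite("pics/w6.png",cv2.resize(c["pixels"][:,:,::-1],None,fx=1.5,fy=1.5))
cv2.imwrite("pics/w6b.png",cv2.resize(c["pixels"][110:235,170:370,::-1],None,fx=4,fy=4,interpolation=2))
np.save("pics/w6.npy",c,allow_pickle=True)
for n,X in dict(hub=(.5217,.337,.082),grip=(.5424,.1943,.131),tab=(.5098,.2842,.108),cup=(.5622,.3021,.105)).items(): p=proj(c,X);print(n,(p-[170,110])*4)
E
```

```text
time_s: 9.72
position: [0.5419, 0.269, 0.2628]
tool_rot: [2.092, 2.337, 0.013]
contact_force: [0.5, -0.0, 0.1]
finger_gap: 0.0348
[0.54186764 0.269033   0.26276144] [ 0.78666681  0.21750149 -0.10375065  0.00518056 -1.24126291 -2.24878025]
hub [558.13670121 227.46464113]
grip [ 45.73740489 275.75784235]
tab [395.57673767 179.45013479]
cup [433.3929284  363.47835513]
```

View pics/w6b.png

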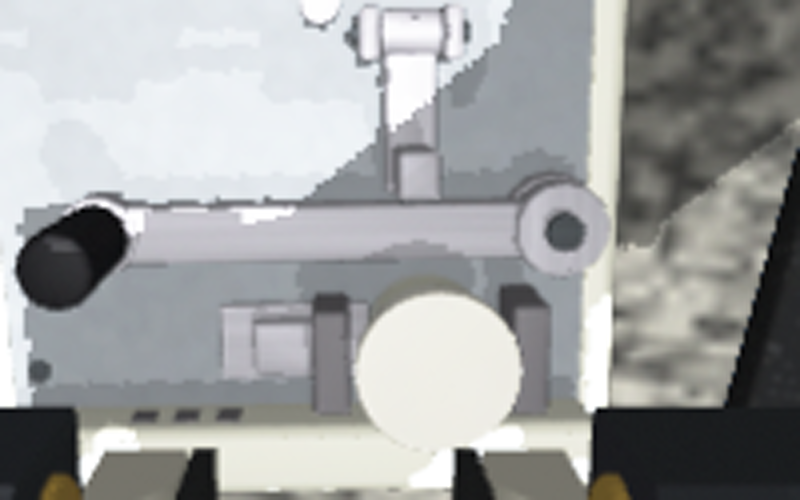

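The close-up shows the tab top at about (419,177), the grip top at (57,270), the hub at (564,230), the cup at (439,370) and the hinge barrel at (415,32).

```bash
python3 - <<'E'
from h import *
c=np.load("pics/w6.npy",allow_pickle=True).item()
P={}
for n,U,V,z in [("hub",564,230,.082),("grip",57,270,.131),("tab",419,177,.108),("cup",439,370,.105),("hinge",413,30,.080),("armL",500,230,.074),("armR",150,230,.074)]:
    P[n]=ray(c,((U+.5)/4-.5+170,(V+.5)/4-.5+110),z);print(n,P[n].round(4))
d=P["hub"]-P["grip"];print(np.hypot(*d[:2]),np.arctan2(-d[0],d[1]))
d=P["armL"]-P["armR"];print(np.arctan2(-d[0],d[1]))
a=.13
R=np.array([[np.cos(a),-np.sin(a)],[np.sin(a),np.cos(a)]])
o=P["cup"][:2]-R@[.047,.044];print("origin",o,"hinge",o+R@[-.05,.038],"tab",o+R@[-.01,.038])
print(todelta((*P["tab"][:2],.084),np.pi/2+a))
E
```

```text
hub [0.5219 0.3384 0.082 ]
grip [0.5402 0.1968 0.131 ]
tab [0.508  0.2901 0.108 ]
cup [0.5636 0.3035 0.105 ]
hinge [0.4687 0.2853 0.08  ]
armL [0.5252 0.3203 0.074 ]
armR [0.5371 0.212  0.074 ]
0.14279038711170158 0.12856304999545173
0.11010797423801483
origin [0.52268696 0.25377923] hinge [0.46818277 0.28497688] tab [0.50784524 0.29016224]
[array([ 2.44, -3.31, 17.84]), np.float64(-0.02)]
```

The estimates agree closely: tab (0.508,0.290), hinge (0.468,0.285), yaw about 0.125. Descending over the tab with a narrow opening.

```bash
python3 -m crank '[[[1.2,-1.7,2],-0.02],[[2.45,-3.3,4],-0.02],[[2.45,-3.3,7],-0.02],[[2.45,-3.3,10],-0.02],[[2.45,-3.3,12],-0.02],[[2.45,-3.3,13.5],-0.02],[[2.45,-3.3,13.5],-0.02],[[2.45,-3.3,13.5],-0.02],[[2.45,-3.3,13.5],-0.02],[[2.45,-3.3,13.5],-0.02]]' 30; python3 - <<'E'
from h import *
s=read_state();print(s["position"],s["q"],s["contact_force"]);print(todelta((.508,.290,.088),np.pi/2+.125))
c=cam("wrist")
cv2.imwrite("pics/w7.png",cv2.resize(c["pixels"][:,:,::-1],None,fx=1.5,fy=1.5))
c=cam("scene")
cv2.imwrite("pics/s7.png",cv2.resize(c["pixels"][130:230,120:250,::-1],None,fx=6,fy=6,interpolation=2))
E
```

```text
time_s: 10.6
position: [0.5084, 0.2908, 0.129]
tool_rot: [2.068, 2.357, 0.016]
contact_force: [0.1, -0.1, 0.6]
finger_gap: 0.0262
[0.50840937 0.29076571 0.12901075] [ 0.85706579  0.28795982 -0.33295861  0.007117   -0.93952449 -2.30152966] [ 0.13256886 -0.11164794  0.60894103]
[array([-0.08, -0.1 ,  4.1 ]), np.float64(0.005)]
```

View pics/w7.png

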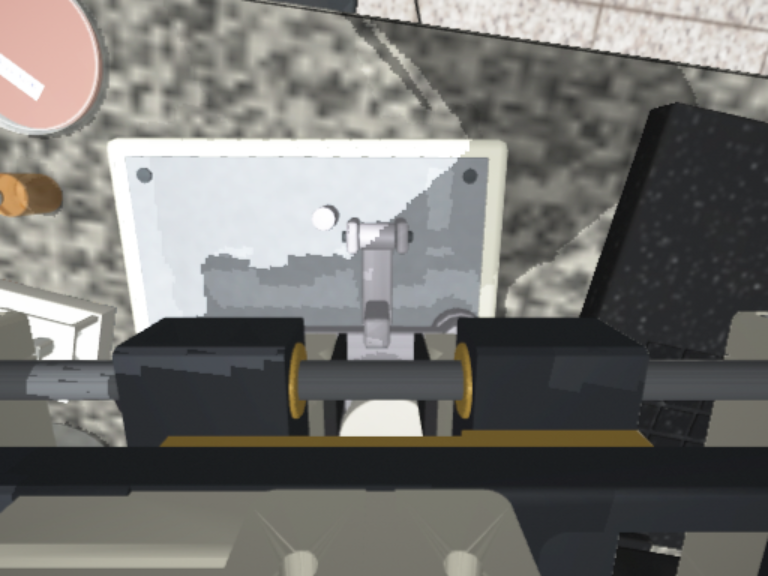

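View pics/s7.png

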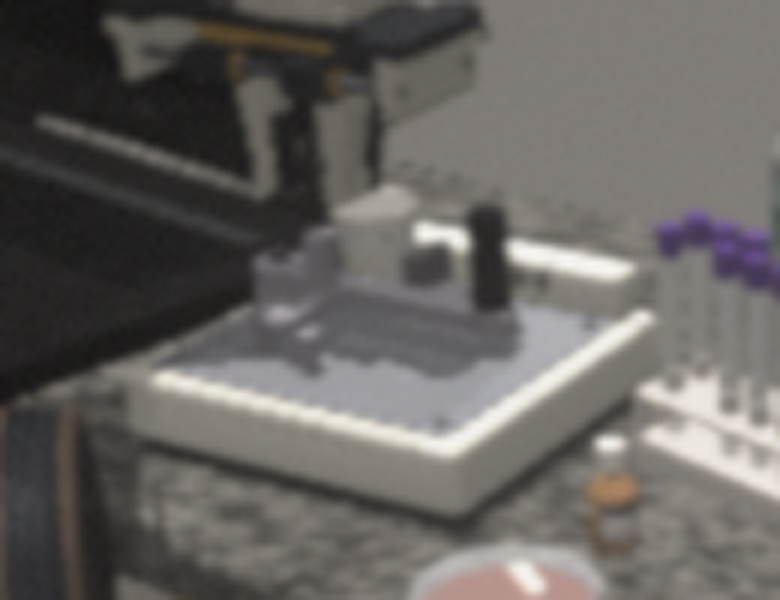

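The tab (378,325) lies midway between the fingers (335 and 425). Lower, then close gently.

```bash
python3 -m crank '[[[0,0,1],0],[[0,-0.1,2],0],[[0,-0.1,3],0],[[0,-0.1,3.7],0],[[0,-0.1,4.1],0],[[0,-0.1,4.1],0],[[0,-0.1,4.1],0],[[0,-0.1,4.1],0],[[0,-0.1,4.1],0],[[0,-0.1,4.1],0]]' && python3 -m crank '[[[0,0,0],0],[[0,0,0],0],[[0,0,0],0],[[0,0,0],0],[[0,0,0],0],[[0,0,0],0],[[0,0,0],0],[[0,0,0],0],[[0,0,0],0],[[0,0,0],0]]' 0 10; python3 - <<'E'
from h import *
s=read_state();p=s["position"]
R=Ro.from_rotvec(s["tool_rot"]).as_matrix();print(p,R.round(3))
# arc relative to TCP: tab pt at angle 0.54, r 46.6
h=np.array([.468,.285,.072]);xb=np.array([np.cos(.125),np.sin(.125),0])
# contact point = TCP + z ~ .010
r=np.dot(p-h,xb);z=p[2]+.010-.072;ro=np.hypot(r,z);a0=np.arctan2(z,r);print(r,z,ro,a0)
for t in np.arange(0.1,2.31,.1):
    n=ro*np.array([np.cos(a0+t),np.sin(a0+t)])-[r,z]
    print(t.round(2),(R.T@(xb*n[0]+np.array([0,0,n[1]]))*100).round(2))
E
```

```text
time_s: 11.53
position: [0.5079, 0.2909, 0.0882]
tool_rot: [2.068, 2.357, 0.017]
contact_force: [-0.7, -0.6, 0.9]
finger_gap: 0.0262
time_s: 12.37
position: [0.5082, 0.2895, 0.0885]
tool_rot: [2.067, 2.356, 0.015]
contact_force: [3.5, -5.3, 2.3]
finger_gap: 0.012
[0.50817992 0.28945768 0.08845147] [[-0.13   0.991  0.011]
 [ 0.992  0.13   0.003]
 [ 0.001  0.012 -1.   ]]
0.04042218337656641 0.02645146667401757 0.048307690879770104 0.5794481176739198
0.1 [ 0.   -0.28 -0.39]
0.2 [ 0.   -0.6  -0.76]
0.3 [ 0.01 -0.95 -1.09]
0.4 [ 0.01 -1.33 -1.38]
0.5 [ 0.01 -1.74 -1.63]
0.6 [ 0.01 -2.18 -1.85]
0.7 [ 0.02 -2.63 -2.01]
0.8 [ 0.02 -3.1  -2.13]
0.9 [ 0.02 -3.58 -2.21]
1.0 [ 0.02 -4.06 -2.23]
1.1 [ 0.03 -4.54 -2.21]
1.2 [ 0.03 -5.02 -2.14]
1.3 [ 0.03 -5.49 -2.02]
1.4 [ 0.03 -5.94 -1.86]
1.5 [ 0.04 -6.38 -1.65]
1.6 [ 0.04 -6.79 -1.4 ]
1.7 [ 0.04 -7.17 -1.11]
1.8 [ 0.04 -7.53 -0.78]
1.9 [ 0.04 -7.85 -0.42]
2.0 [ 0.04 -8.13 -0.02]
2.1 [ 0.04 -8.37  0.39]
2.2 [ 0.04 -8.57  0.83]
2.3 [ 0.05 -8.72  1.29]
```

Gripped at 12.0 mm, which is the tab. Following the arc, first half.

```bash
python3 -m crank '[[[0,-0.28,-0.39],0],[[0,-0.6,-0.76],0],[[0,-0.95,-1.09],0],[[0,-1.33,-1.38],0],[[0,-1.74,-1.63],0],[[0,-2.18,-1.85],0],[[0,-2.63,-2.01],0],[[0,-3.1,-2.13],0],[[0,-3.58,-2.21],0],[[0,-4.06,-2.23],0]]'; python3 - <<'E'
from h import *
s=read_state();p=s["position"]
R=Ro.from_rotvec(s["tool_rot"]).as_matrix();print(p,s["contact_force"],s["finger_gap"])
h=np.array([.468,.285,.072]);xb=np.array([np.cos(.125),np.sin(.125),0])
r=np.dot(p-h,xb);z=p[2]+.010-.072;ro=np.hypot(r,z);a0=np.arctan2(z,r);print(r,z,ro,a0-.579)
for t in np.arange(0.1,1.4,.1):
    n=.0475*np.array([np.cos(a0+t),np.sin(a0+t)])-[r,z]
    print(t.round(2),(R.T@(xb*n[0]+np.array([0,0,n[1]]))*100).round(2))
c=cam("scene")
cv2.imwrite("pics/s8.png",cv2.resize(c["pixels"][130:230,120:250,::-1],None,fx=6,fy=6,interpolation=2))
E
```

```text
time_s: 13.2
position: [0.4674, 0.284, 0.1107]
tool_rot: [2.067, 2.356, 0.016]
contact_force: [3.3, -2.3, 0.6]
finger_gap: 0.0115
[0.46743637 0.28401681 0.11071849] [ 3.29770703 -2.28402411  0.56210574] 0.011543800821190846
-0.0006818097138295261 0.048718485540656276 0.04872325623212191 1.0057903005221485
0.1 [ 0.   -0.47  0.15]
0.2 [ 0.   -0.94  0.22]
0.3 [ 0.01 -1.4   0.34]
0.4 [ 0.01 -1.85  0.5 ]
0.5 [ 0.01 -2.28  0.71]
0.6 [ 0.01 -2.68  0.96]
0.7 [ 0.02 -3.06  1.24]
0.8 [ 0.02 -3.4   1.57]
0.9 [ 0.02 -3.72  1.93]
1.0 [ 0.02 -3.99  2.31]
1.1 [ 0.02 -4.23  2.73]
1.2 [ 0.02 -4.42  3.16]
1.3 [ 0.02 -4.57  3.61]
```

View pics/s8.png

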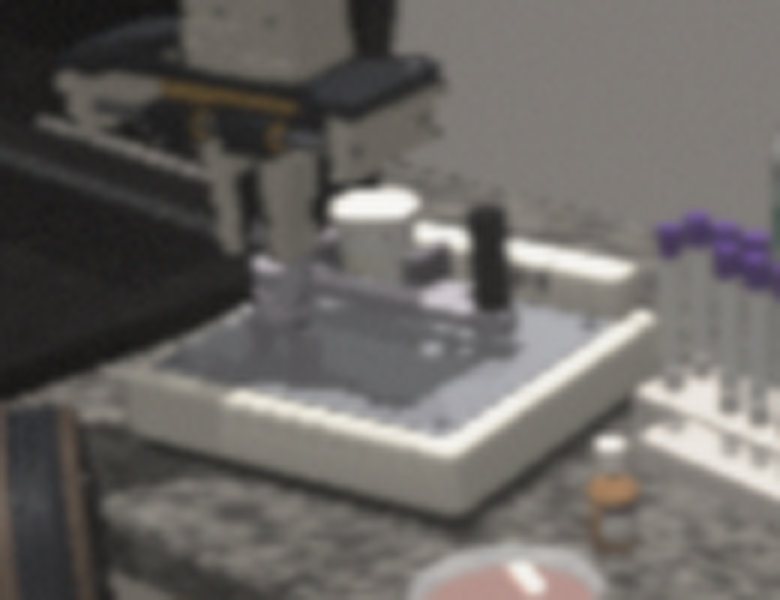

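The gap is still on the tab and the forces are small. Continuing over the top to about 1.9 rad.

```bash
python3 -m crank '[[[0,-0.47,0.05],0],[[0,-0.94,0.15],0],[[0,-1.4,0.3],0],[[0,-1.85,0.48],0],[[0,-2.28,0.7],0],[[0,-2.68,0.95],0],[[0,-3.06,1.24],0],[[0,-3.4,1.57],0],[[0,-3.72,1.93],0],[[0,-3.72,1.93],0]]'; python3 - <<'E'
from h import *
s=read_state();p=s["position"]
R=Ro.from_rotvec(s["tool_rot"]).as_matrix();print(p,s["contact_force"],s["finger_gap"])
h=np.array([.468,.285,.072]);xb=np.array([np.cos(.125),np.sin(.125),0])
r=np.dot(p-h,xb);z=p[2]+.010-.072;ro=np.hypot(r,z);a0=np.arctan2(z,r);print(r,z,ro,a0-.579)
for t in np.arange(0.1,.6,.1):
    n=.0475*np.array([np.cos(a0+t),np.sin(a0+t)])-[r,z]
    print(t.round(2),(R.T@(xb*n[0]+np.array([0,0,n[1]]))*100).round(2))
c=cam("scene")
cv2.imwrite("pics/s9.png",cv2.resize(c["pixels"][130:230,120:250,::-1],None,fx=6,fy=6,interpolation=2))
E
```

```text
time_s: 14.08
position: [0.429, 0.2789, 0.09]
tool_rot: [2.068, 2.357, 0.014]
contact_force: [-1.9, -0.8, 0.6]
finger_gap: 0.0117
[0.42898633 0.27894235 0.08996671] [-1.85856592 -0.82646763  0.56441204] 0.011695667042084976
-0.03946450550585707 0.027966710511268297 0.048369247375196024 1.9460816978657112
0.1 [ 0.   -0.19  0.45]
0.2 [ 0.   -0.41  0.87]
0.3 [ 0.   -0.58  1.31]
0.4 [ 0.   -0.71  1.77]
0.5 [ 0.   -0.8   2.24]
```

View pics/s9.png

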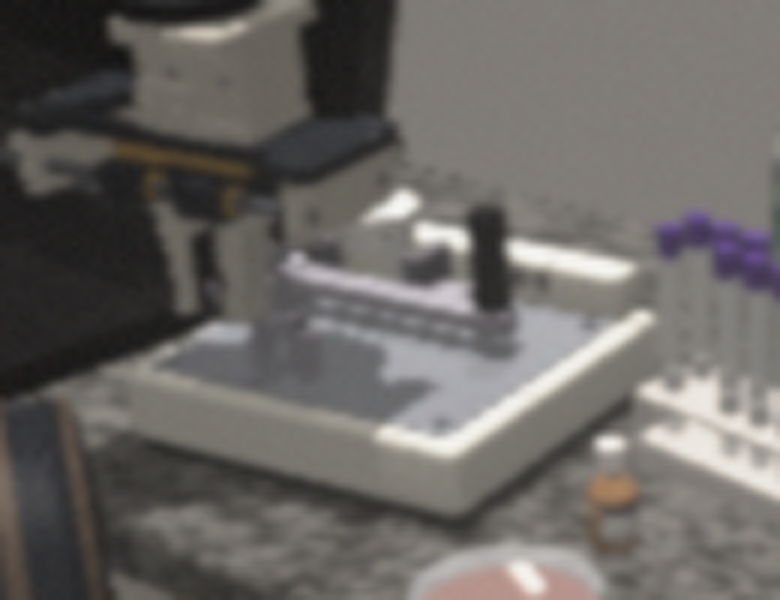

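```bash
python3 -m crank '[[[0,-0.1,0.22],0],[[0,-0.19,0.45],0],[[0,-0.3,0.66],0],[[0,-0.41,0.87],0],[[0,-0.5,1.1],0],[[0,-0.58,1.31],0],[[0,-0.66,1.55],0],[[0,-0.7,1.7],0],[[0,-0.7,1.7],0],[[0,-0.7,1.7],0]]'; python3 - <<'E'
from h import *
s=read_state();p=s["position"]
print(p,s["contact_force"],s["finger_gap"])
h=np.array([.468,.285,.072]);xb=np.array([np.cos(.125),np.sin(.125),0])
r=np.dot(p-h,xb);z=p[2]+.010-.072;ro=np.hypot(r,z);a0=np.arctan2(z,r);print(r,z,ro,a0-.579)
E
```

```text
time_s: 14.97
position: [0.4222, 0.278, 0.0727]
tool_rot: [2.068, 2.357, 0.012]
contact_force: [-3.8, 0.1, 0.0]
finger_gap: 0.0121
[0.4221604  0.27801804 0.07272444] [-3.78905753e+00  1.20842379e-01  1.17342589e-03] 0.012053152677060917
-0.04635241696103129 0.01072443503011293 0.04757688582541331 2.3352260201297987
```

Kinematically the catch is at about 2.3. I'll open slightly, rise straight up and look.

```bash
python3 -m crank '[[[0,0,0],0],[[0,0,0],0],[[0,0,0],0],[[0,0,-1],0],[[0,0,-3],0],[[0,0,-6],0],[[0,0,-9],0],[[0,1.5,-12],0],[[0,4,-15],0],[[0,6.5,-17],0]]' 35; python3 - <<'E'
from h import *
s=read_state();print(s["position"],s["contact_force"],s["q"])
c=cam("wrist");np.save("pics/w10.npy",c,allow_pickle=True)
cv2.imwrite("pics/w10.png",cv2.resize(c["pixels"][:,:,::-1],None,fx=1.5,fy=1.5))
c=cam("scene")
cv2.imwrite("pics/s10.png",cv2.resize(c["pixels"][130:230,120:250,::-1],None,fx=6,fy=6,interpolation=2))
E
```

```text
time_s: 15.8
position: [0.4863, 0.2867, 0.2485]
tool_rot: [2.066, 2.358, 0.021]
contact_force: [0.9, 1.3, -0.1]
finger_gap: 0.0307
[0.48627254 0.28665719 0.24851398] [ 0.93709889  1.30759089 -0.12789849] [ 0.88452507  0.15409981 -0.21709658  0.00784947 -1.18643699 -2.32639952]
```

View pics/w10.png

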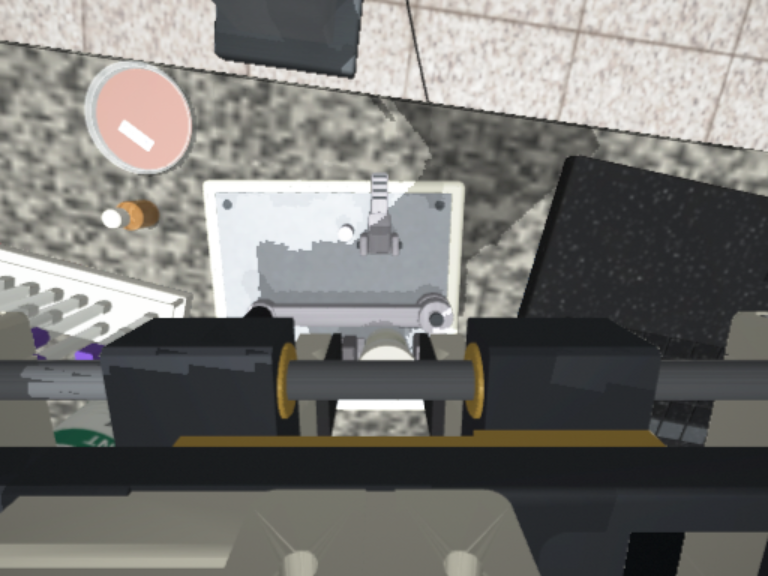

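View pics/s10.png

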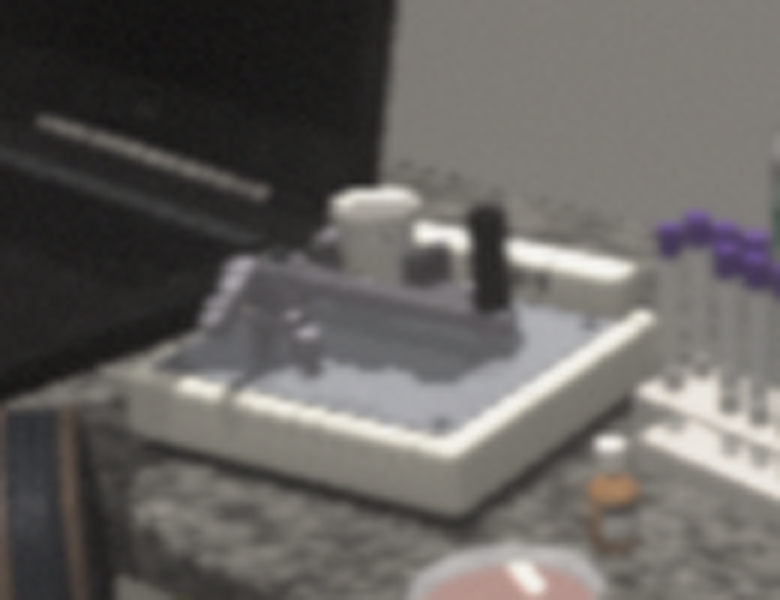

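The catch lies fully over to the front (tab at (378,185), well past the hinge at (380,240)). The lever arm is free and the bystanders are where they were. Next, go above the lever grip with the jaws along the pull direction.

```bash
python3 - <<'E'
from h import *
print(todelta((.540,.196,.22),np.pi+.127))
E
python3 -m crank '[[[0,0,0],-0.12],[[-1,0.5,0],-0.24],[[-2.5,1,0],-0.36],[[-4,1.5,0],-0.48],[[-5.5,2,0],-0.6],[[-7,2.5,0],-0.72],[[-8,3,0],-0.84],[[-8.3,4,0],-0.96],[[-8.3,4,0],-1.08],[[-8.3,4,0],-1.2]]' 55 30; python3 - <<'E'
from h import *
s=read_state();print(s["position"],s["q"],todelta((.540,.196,.15),np.pi+.127))
E
```

```text
[array([-9.76,  3.81,  2.85]), np.float64(-1.568)]
time_s: 16.73
position: [0.5395, 0.2099, 0.2487]
tool_rot: [0.368, 3.105, 0.013]
contact_force: [0.4, 0.8, 0.4]
finger_gap: 0.0481
[0.53948618 0.20991866 0.24868157] [ 0.71269801  0.17688028 -0.18801638  0.00608909 -1.18980695 -0.95112174] [array([-0.24, -1.44,  9.86]), np.float64(-0.363)]
```

```bash
python3 -m crank '[[[-0.2,-0.7,1],-0.1],[[-0.2,-1.4,2],-0.2],[[-0.2,-1.4,4],-0.3],[[-0.2,-1.4,6],-0.363],[[-0.2,-1.4,7.5],-0.363],[[-0.2,-1.4,8.5],-0.363],[[-0.2,-1.4,8.5],-0.363],[[-0.2,-1.4,8.5],-0.363],[[-0.2,-1.4,8.5],-0.363],[[-0.2,-1.4,8.5],-0.363]]'; python3 - <<'E'
from h import *
s=read_state();print(s["position"],s["contact_force"],todelta((.540,.196,.093),np.pi+.127))
c=cam("wrist");c0=c
cv2.imwrite("pics/w11.png",cv2.resize(c["pixels"][:,:,::-1],None,fx=1.5,fy=1.5))
print(proj(c,(.54,.196,.131))*1.5)
c=cam("scene")
b=cv2.resize(c["pixels"][100:230,100:270,::-1],None,fx=4.5,fy=4.5,interpolation=2)
cv2.imwrite("pics/s11.png",b)
E
```

```text
time_s: 17.57
position: [0.5401, 0.1968, 0.1648]
tool_rot: [-0.198, 3.117, 0.01]
contact_force: [-0.1, -0.1, -0.8]
finger_gap: 0.048
[0.5401041  0.1967832  0.16484645] [-0.0682386  -0.1140935  -0.80014075] [array([ 0.15, -0.11,  7.18]), np.float64(-0.0)]
[383.49452765 323.92090821]
```

View pics/w11.png

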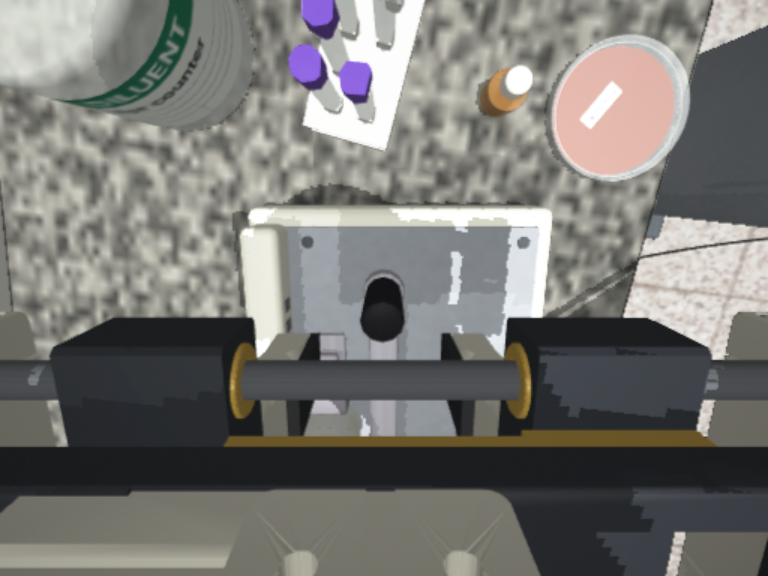

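View pics/s11.png

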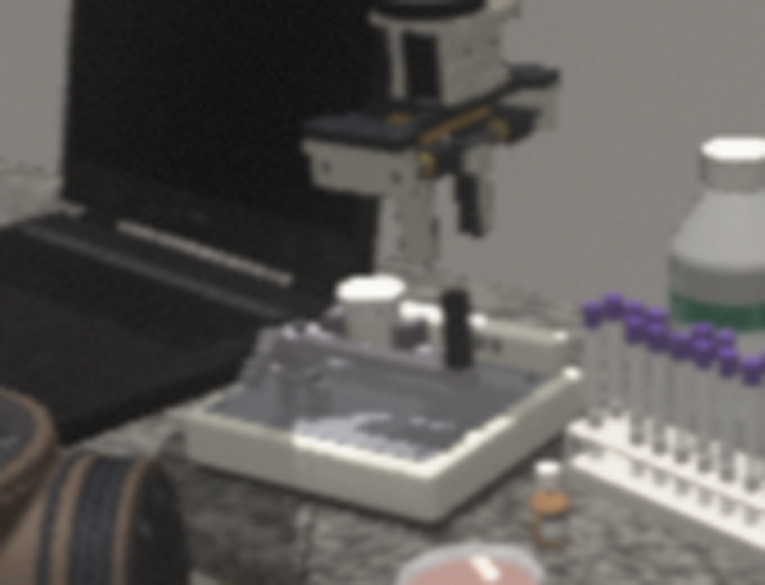

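The grip top at (382,322) matches the prediction and sits midway between the fingers. Descend and close.

```bash
python3 -m crank '[[[0,0,1],0],[[0.05,-0.1,2.5],0],[[0.05,-0.1,4],0],[[0.05,-0.1,5.5],0],[[0.05,-0.1,6.5],0],[[0.05,-0.1,7.1],0],[[0.05,-0.1,7.1],0],[[0.05,-0.1,7.1],0],[[0.05,-0.1,7.1],0],[[0.05,-0.1,7.1],0]]' && python3 -m crank '[[[0,0,0],0],[[0,0,0],0],[[0,0,0],0],[[0,0,0],0],[[0,0,0],0],[[0,0,0],0],[[0,0,0],0],[[0,0,0],0],[[0,0,0],0],[[0,0,0],0]]' 0 40; python3 - <<'E'
from h import *
s=read_state();p=s["position"];R=Ro.from_rotvec(s["tool_rot"]).as_matrix();print(p,s["contact_force"],s["q"])
P=np.array([.5219,.3384]);r=p[:2]-P;print(np.hypot(*r),np.arctan2(r[0],-r[1]))
r=.145*r/np.hypot(*r)
for t in np.arange(.06,.67,.06):
    c,sn=np.cos(-t),np.sin(-t)
    n=np.array([[c,-sn],[sn,c]])@r
    print(t.round(2),(R.T@np.array([*(n-r),0])*100).round(2))
E
```

```text
time_s: 18.5
position: [0.5412, 0.1965, 0.0944]
tool_rot: [-0.198, 3.116, 0.011]
contact_force: [-0.1, 0.1, -0.4]
finger_gap: 0.0481
time_s: 19.33
position: [0.5404, 0.1963, 0.0944]
tool_rot: [-0.198, 3.118, 0.01]
contact_force: [-5.9, 1.5, 5.6]
finger_gap: 0.0212
[0.54041367 0.1963198  0.09441722] [-5.8896101   1.52263607  5.58474261] [ 0.69204017  0.30591244 -0.40085417  0.0066838  -0.84605603 -0.5697393 ]
0.14328133117938952 0.12957427433546226
0.06 [ 0.87  0.02 -0.02]
0.12 [ 1.74  0.1  -0.03]
0.18 [ 2.6   0.23 -0.05]
0.24 [ 3.45  0.41 -0.06]
0.3 [ 4.29  0.64 -0.07]
0.36 [ 5.11  0.91 -0.09]
0.42 [ 5.92  1.24 -0.1 ]
0.48 [ 6.7   1.62 -0.11]
0.54 [ 7.46  2.04 -0.12]
0.6 [ 8.19  2.51 -0.13]
0.66 [ 8.9   3.02 -0.14]
```

Gripped (21 mm). Pulling along the arc, turning with the lever.

```bash
python3 -m crank '[[[0.4,0,0],0.03],[[0.87,0.02,0],0.06],[[1.3,0.05,0],0.09],[[1.74,0.1,0],0.12],[[2.17,0.16,0],0.15],[[2.6,0.23,0],0.18],[[3.03,0.31,0],0.21],[[3.45,0.41,0],0.24],[[3.87,0.52,0],0.27],[[4.29,0.64,0],0.3]]'; python3 - <<'E'
from h import *
s=read_state();p=s["position"];R=Ro.from_rotvec(s["tool_rot"]).as_matrix();print(p,s["contact_force"],s["finger_gap"])
P=np.array([.5219,.3384]);r=p[:2]-P;print(np.hypot(*r),.1296-np.arctan2(r[0],-r[1]))
for t in np.arange(.06,.43,.04):
    c,sn=np.cos(-t),np.sin(-t)
    n=np.array([[c,-sn],[sn,c]])@r
    print(t.round(2),(R.T@np.array([*(n-r),0])*100).round(2))
E
```

```text
time_s: 20.17
position: [0.4982, 0.1972, 0.0944]
tool_rot: [0.271, 3.111, 0.014]
contact_force: [4.5, -2.5, 3.8]
finger_gap: 0.0215
[0.4982287  0.19724308 0.09442669] [ 4.53455536 -2.50691897  3.75540763] 0.02154469319065429
0.1431279338941342 0.29574896081818514
0.06 [ 0.86  0.02 -0.01]
0.1 [ 1.43  0.06 -0.02]
0.14 [ 2.    0.12 -0.03]
0.18 [ 2.56  0.21 -0.04]
0.22 [ 3.13  0.32 -0.05]
0.26 [ 3.68  0.45 -0.06]
0.3 [ 4.23  0.61 -0.07]
0.34 [ 4.78  0.78 -0.08]
0.38 [ 5.32  0.98 -0.08]
0.42 [ 5.84  1.2  -0.09]
```

```bash
python3 -m crank '[[[0.43,0,0],0.03],[[0.86,0.02,0],0.06],[[1.43,0.06,0],0.1],[[2.0,0.12,0],0.14],[[2.56,0.21,0],0.18],[[3.13,0.32,0],0.22],[[3.68,0.45,0],0.26],[[4.0,0.55,0],0.28],[[4.3,0.62,0],0.3],[[4.3,0.62,0],0.3]]'; python3 - <<'E'
from h import *
s=read_state();p=s["position"];R=Ro.from_rotvec(s["tool_rot"]).as_matrix();print(p,s["contact_force"],s["finger_gap"])
print("tool force",(R.T@s["contact_force"]).round(1))
P=np.array([.5219,.3384]);r=p[:2]-P;print(np.hypot(*r),.1296-np.arctan2(r[0],-r[1]))
E
```

```text
time_s: 21.0
position: [0.4577, 0.2106, 0.0944]
tool_rot: [0.733, 3.036, 0.019]
contact_force: [3.6, -5.5, 5.5]
finger_gap: 0.0217
[0.45767584 0.21059388 0.09438951] [ 3.61653929 -5.45642981  5.49628898] 0.021673721266351732
tool force [-5.8 -3.1 -5.5]
0.1430354783131278 0.5952555112880937
```

Close to the stop. Push a few mm further to seat on it.

```bash
python3 -m crank '[[[0.1,0,0],0],[[0.2,0.01,0],0.01],[[0.3,0.02,0],0.02],[[0.4,0.02,0],0.02],[[0.4,0.02,0],0.02],[[0.4,0.02,0],0.02],[[0.4,0.02,0],0.02],[[0.4,0.02,0],0.02],[[0.4,0.02,0],0.02],[[0.4,0.02,0],0.02]]'; python3 - <<'E'
from h import *
s=read_state();p=s["position"];R=Ro.from_rotvec(s["tool_rot"]).as_matrix();print(p,s["contact_force"],s["finger_gap"])
print("tool force",(R.T@s["contact_force"]).round(1))
P=np.array([.5219,.3384]);r=p[:2]-P;print(np.hypot(*r),.1296-np.arctan2(r[0],-r[1]))
c=cam("wrist")
cv2.imwrite("pics/w12.png",cv2.resize(c["pixels"][:,:,::-1],None,fx=1.5,fy=1.5))
c=cam("scene")
cv2.imwrite("pics/s12.png",cv2.resize(c["pixels"][100:230,100:270,::-1],None,fx=4.5,fy=4.5,interpolation=2))
E
```

```text
time_s: 21.83
position: [0.4569, 0.2112, 0.0946]
tool_rot: [0.76, 3.025, 0.017]
contact_force: [19.6, -12.9, -7.5]
finger_gap: 0.0216
[0.45688748 0.21118902 0.09461384] [ 19.58770453 -12.88862847  -7.50098294] 0.02158209844290686
tool force [-23.2  -2.2   7.9]
0.1428609834631204 0.6020569219855647
```

View pics/w12.png

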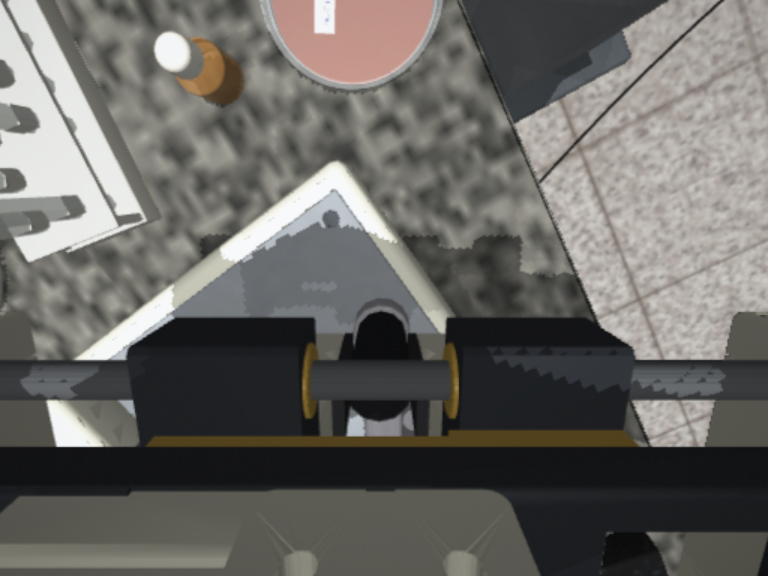

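View pics/s12.png

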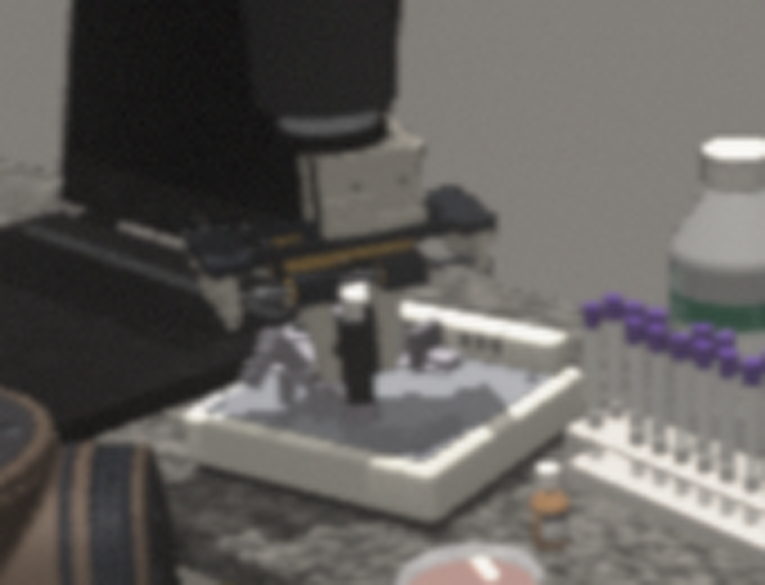

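The fingers hold the grip at (380,370), the catch is still over to the front, and the bystanders haven't moved. Force and angle both say the lever is on the stop (23 N, about 0.60 rad). One last steadiness check, then I hand in.

```bash
python3 - <<'E'
from h import *
c=cam("top");c=cam("top")
s=read_state();print(s["time_s"],s["position"],s["contact_force"],s["finger_gap"],abs(s["joint_vel"]).max())
print(finish_job())
E
```

```text
22.0333 [0.45687775 0.21116866 0.09462817] [ 19.48744264 -12.9121652   -6.09904714] 0.02125693921852346 0.0017089504631928633
the job is handed in; nothing more can be done
None
```

I did the whole job in the order asked and handed it in at 22 s, with the gripper still holding the lever on its front stop.

- **Keys:** I pressed round, then square, then oblong. Each went down to its stop, with the fingertip ending at about 31 mm, 6 mm below the key's up height. Pictures taken after each key was released showed it up again. The square press was harder than I wanted: 46 N through the fingertips.
- **Catch:** I gripped its tab and carried it over to the front, to about 2.3 rad by the fingertip position. Pictures after letting go, and again at the end, show it lying over to the front, clear of the lever.
- **Lever:** I gripped it at about 21 mm and pulled it to about 0.60 rad. The last readings were steady: about 23 N of push against the stop, and the arm still.
- **Bystanders:** the dish and vial look unmoved in the last pictures. I last saw the timer clearly while over the keypad, and nothing went near it after that.

No check failed or disagreed.

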